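Park the slicer guard over the blade

TASK

Make the citrus slicer safe to put away: push its hand guard along the rails, away from the carrying loop, until it clicks into the park notch over the blade, then press the round pusher knob on top of the guard all the way down. Do it with gentle pushes of the fingertips only: do not grip, lift or pull anything up, do not force the guard, keep the knob up until the guard is parked, and leave everything else on the ledge where it stands.

Things in the scene. Friction and masses are not known exactly. Their poses are not given: they have to be found in the camera images.
- slicer: flat mandoline slicer on a clear catch box, fixed by suction feet. White deck 140 wide, top 80 above the marble. Origin on the marble; z up, x along the rails the way the guard must go, away from the carrying loop: loop end x=-270, deck -200 to +180, steel blade across at about +45. Aluminium rails 12 wide, 12 high on the deck at y=+-62; between them the runway behind the guard is free.
- guard (a joint): travel (m) of the grey guard along slicer +x: starts 0 to 0.06, park notch at 0.130, end stop 0.185; guard centre at slicer x = joint-0.085. Captive, 120 long, 144 wide, 1.5 N friction. Sprung catch: from 12 mm short of 0.130 the push rises to about 7 N, ebbs, and some 4 mm short the guard snaps forward into the notch by itself, push falling to 0. A like hump lies beyond; if overrun, push back.
- guard_back (a point): middle of the guard's rear face (the upright wall 112 wide that faces the carrying loop, to be pushed against), 30 mm above the deck. The wall reaches from 4 to 40 mm above the deck, that is up to 120 above the marble; its outward face looks along the slicer's -x. The top plate is 112 above the marble.
- park (a point): point on the deck (80 above the marble) over which the guard's centre stands when parked; it is fixed to the slicer. The guard's rear face is then 60 mm behind it.
- pusher (a joint): travel of the pusher knob in the guard, m: 0 raised, 0.022 all the way down on its stop; it starts between 0 and 0.004. It goes straight down against about 4 N of friction, has no spring and stays where it is left. Pulled up it would go to -0.012, which is not wanted.
- pusher_top (a point): centre of the flat top of the pusher knob (black, round, 54 across, flat top 36 across, at the centre of the guard). 158 mm above the marble at joint 0, 136 mm when fully down.
- press: the fixed cast aluminium lever citrus press, 210 by 170 foot, 420 high with its arm, well off to the left; origin under the foot's centre, front along its -x. Bystander.
- cup: loose stainless steel cup 76 across, 95 high, under the cone of the press; origin at the centre of its underside. Bystander.
- tumbler_a: loose short glass tumbler 68 across, 82 high, beside the slicer; origin at the centre of its underside. Bystander.
- tumbler_b: loose short glass tumbler 68 across, 82 high, beside the slicer; origin at the centre of its underside. Bystander.
- funnel: loose orange plastic funnel standing mouth down, 104 across, 112 high, beside the slicer; origin at the centre of its underside. Bystander.
- jar: loose amber glass jar with steel lid, 64 across, 90 high, off the far end of the slicer; origin at the centre of its underside. Bystander.
- spoon: loose wooden spoon 190 long lying on the marble on the left. Bystander.
- shaker: loose steel salt shaker 42 across, 76 high, on the right; origin at the centre of its underside. Bystander.

How it is judged:
By the outcome, as a careful person would: the job done as asked, in the order asked, and still so for the second after the job is handed in, with the robot touching nothing.
It also fails if it takes over 48 s, if anything falls off the work surface, if the arm or the gripper's body presses on something with over 40 N, if the wrist force passes 120 N, or if a joint passes its speed limit or range.

ROBOT

A 6-joint arm with a two-finger parallel gripper is mounted at the origin on the work surface. World frame = base frame: x ahead of the robot, y to its left, z up, the work surface at z = 0. Lengths are in m, angles in degrees, forces in N, time in s.
With the tool pointing down it reaches from about 0.35 to 0.875 m from the base axis. Payload 4.2 kg.
Tool frame: the origin (TCP) lies midway between the tips of the shut fingers; the grasp point (between the pads) lies 19 mm behind it; z points along the fingers, y is the direction in which the jaws open and shut (so a half turn about z gives the same grasp; the last joint's range is limited). The gripper opens to 87 mm and grips with 3 to 60 N. Pads are 19 mm wide; open, the fingers measure 117 mm over their backs; the gripper's body (75 mm by 190 mm) begins 51 mm behind the grasp point.
Start: joints at [86.15, 22.042, 0.453, 0, -68.411, -14.817], TCP at [0.2, 0.592, 0.196] pointing down, gripper open.
Joint ranges: [-179.83, 179.83], [-69.29, 118.12], [-61.27, 80.66], [-181.25, 117.63], [-171.15, -9.14], [-177.46, 177.46]. Speed limits (degrees/s): [159.86, 159.86, 180, 180, 180, 180].

INTERFACE

Orientations are given as a 3x3 rotation matrix whose columns are the frame's x, y, z axes.
In Python, from station import sense, capture, calibration, finish_job gives the robot as it stands.
- The arm moves only by the tool carry_out, never from a script. Its argument "commands" is one flat list of numbers, 6 for each row, row after row: the shift along the tool's x, y, z in mm, then the turn, a rotation vector about the tool's x, y, z in rad. A call has 1 to 5 rows; each row shifts and turns the pose as measured when the row begins, along the tool's axes as they then stand; what a row does not reach is not made up. A row lasts 1/8 s, in which the tool goes at most 62.5 mm and 10.7 degrees, less where a joint would pass 70% of its speed; a pose out of reach is approached as far as the arm can. A call is refused whole if a number of a shift passes 62.5 or a number of a turn 0.188, either way. A call with a gripper value outside its range is refused whole. "grip" is the finger opening in mm, from 0 to 87, set as the call begins (left out, the last holds). The fingers move at their own pace and stop on an object; the grip force is fixed at half the most. Time passes only in rows, so rows that do not move let the fingers close. It gives the time, the measured TCP pose, the force and the opening at its end, in the units of the state.
- sense(): the state, without advancing time (a new reading comes with each control period).
- capture(name): name is "side" or "top"; returns the picture (480x640x3 uint8, red, green, blue); there is no depth.
- calibration(name): a dict with "fx", "fy", "cx", "cy" (pixels), "dist" ([k1, k2, p1, p2, k3] as OpenCV has them; the pictures are not rectified), "rvec" (rotation vector, rad) and "tvec" (3), from world to camera coordinates, as OpenCV has them. Camera axes: x right, y down, z forward; pixel columns grow to the right and rows downward; lengths in m; the calibration is good to about 2 mm. A picture is of the moment at which its call begins. calibration takes no time and is no camera call.
- finish_job(): hands the job in, once; it reports no verdict.
The state is a dict: "time_s": time; "joints": joint angles; "joint_velocities": joint speeds; "effort": joint torques, N m; "tcp_pos": TCP position; "ee_rot": TCP orientation; "wrist_force": force on the tool from outside, world axes, zero at the start; "moment": the same for the moment, N m; "gripper_width": opening from 0.0 (shut) to 1.0 (fully open).
Only numpy, scipy, OpenCV 4.12 (cv2) and the standard library are available. Lean on these libraries where they do the work, as an engineer would, in place of code of your own. Each camera call takes 0.05 s, during which the arm holds its last target.

## Working session

There is one attempt and no reset: what is moved stays moved. The work goes in short steps, Python scripts to look and compute and a tool call to move; the robot and the scene stay as the last step left them, time stands still between calls to the robot, and variables do not carry over. Pictures are saved under pics/ and viewed, and the job is handed in when it is done.

Besides the shell and the picture viewer there is one more tool, called as name(argument=value, ...) on one line, values as JSON. carry_out: Moves the arm, as the interface text tells. Its arguments: {"type":"object","properties":{"commands":{"type":"array"},"grip":{"type":"number"}},"required":["commands"]}

```bash
ls; mkdir -p pics; python3 - <<'E'
from station import sense,capture,calibration
import cv2
for n in("side","top"):
    im=capture(n); cv2.imwrite(f"pics/{n}0.png",im[...,::-1]); print(calibration(n))
s=sense(); print(s)
E
```

```text
pics
{'fx': 443.05320641927875, 'fy': 443.05320641927875, 'cx': 309.2693509918528, 'cy': 241.51349282366598, 'dist': array([0.00201178, 0.        , 0.        , 0.        , 0.        ]), 'rvec': array([ 2.43715392, -0.12292161,  0.05791877]), 'tvec': array([-0.51044991,  0.13133078,  1.27856005])}
{'fx': 495.181455015581, 'fy': 495.181455015581, 'cx': 312.1768824224846, 'cy': 238.6739583602029, 'dist': array([-0.03636966,  0.        ,  0.        ,  0.        ,  0.        ]), 'rvec': array([ 2.19684134, -2.1457608 ,  0.14334957]), 'tvec': array([0.0047549 , 0.54123666, 1.35637239])}
{'time_s': 0.1, 'joints': array([ 8.61484118e+01,  2.20871380e+01,  3.88737562e-01, -2.67093652e-02,
       -6.84114574e+01, -1.48161217e+01]), 'joint_velocities': array([-0.0303734 ,  0.01190893,  0.07906375,  0.01928421,  0.05078285,
        0.03778193]), 'effort': array([-5.80542946e-04, -3.91692317e+01,  1.87934589e+01,  4.23182845e+00,
        1.34560035e-02, -7.38098947e-05]), 'tcp_pos': array([0.19984415, 0.59157025, 0.19506491]), 'ee_rot': array([[ 9.47335788e-01, -3.20241456e-01, -5.61278051e-04],
       [-3.20241940e-01, -9.47333917e-01, -1.88389517e-03],
       [ 7.15835968e-05,  1.96442609e-03, -9.99998068e-01]]), 'wrist_force': array([ 0.69849277,  0.25247474, -0.7757552 ]), 'moment': array([-0.00754243,  0.02435798, -0.01047069]), 'gripper_width': 1.0025398066323914}
```

View pics/side0.png

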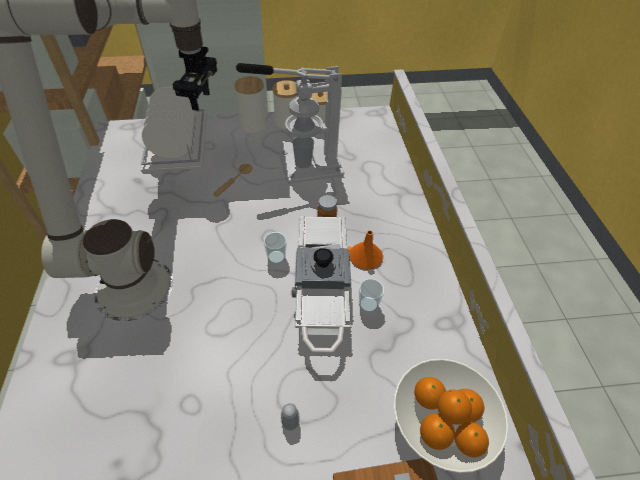

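View pics/top0.png

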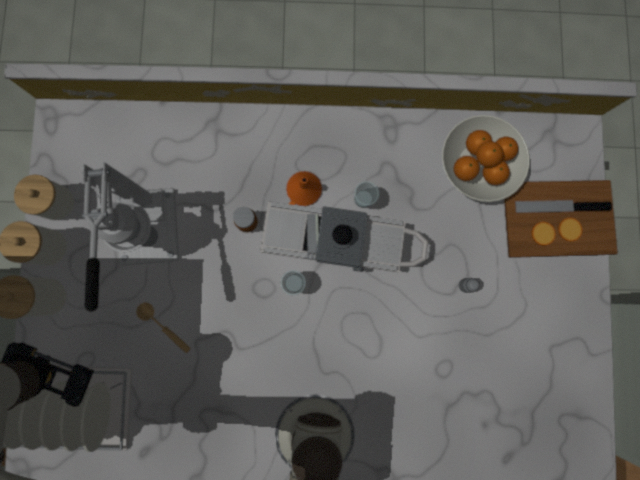

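The side view has the guard at about (323,268), the knob at (323,257) and the loop at (323,340). The top view has the guard at (343,236), the knob at (344,234) and the loop at (425,247). Next I'll enlarge both and measure.

```bash
cat > h.py <<'E'
import numpy as np,cv2
from station import sense,capture,calibration
C={n:calibration(n) for n in("side","top")}
def K(c): return np.array([[c['fx'],0,c['cx']],[0,c['fy'],c['cy']],[0,0,1.]])
def ray(n,uv):
    c=C[n]; R=cv2.Rodrigues(c['rvec'])[0]
    p=cv2.undistortPoints(np.array([[uv]],float),K(c),c['dist'])[0,0]
    return -R.T@c['tvec'], R.T@np.array([p[0],p[1],1.])
def onz(n,uv,z):
    o,d=ray(n,uv); return o+d*(z-o[2])/d[2]
def proj(n,P):
    c=C[n]; return cv2.projectPoints(np.array(P,float).reshape(-1,1,3),c['rvec'],c['tvec'],K(c),c['dist'])[0][:,0]
def tri(a,b):
    (o1,d1),(o2,d2)=ray("side",a),ray("top",b)
    s=np.linalg.lstsq(np.c_[d1,-d2],o2-o1,rcond=None)[0]
    p,q=o1+d1*s[0],o2+d2*s[1]; return (p+q)/2,np.linalg.norm(p-q)
E
python3 - <<'E'
import cv2
a=cv2.imread('pics/side0.png')[190:390,230:430]; b=cv2.imread('pics/top0.png')[160:310,230:440]
cv2.imwrite('pics/sz.png',cv2.resize(a,None,fx=3,fy=3,interpolation=cv2.INTER_CUBIC))
b=cv2.convertScaleAbs(b,alpha=1.4)
cv2.imwrite('pics/tz.png',cv2.resize(b,None,fx=3.8,fy=3.8,interpolation=cv2.INTER_CUBIC))
E
```

```text
(no output)
```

View pics/sz.png

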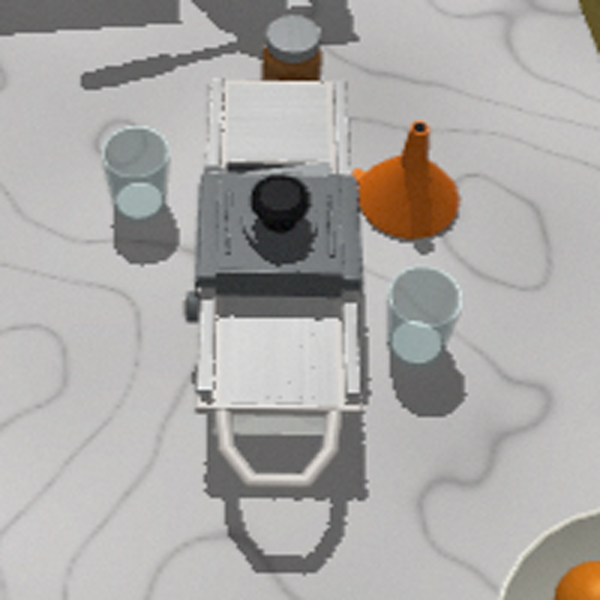

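View pics/tz.png

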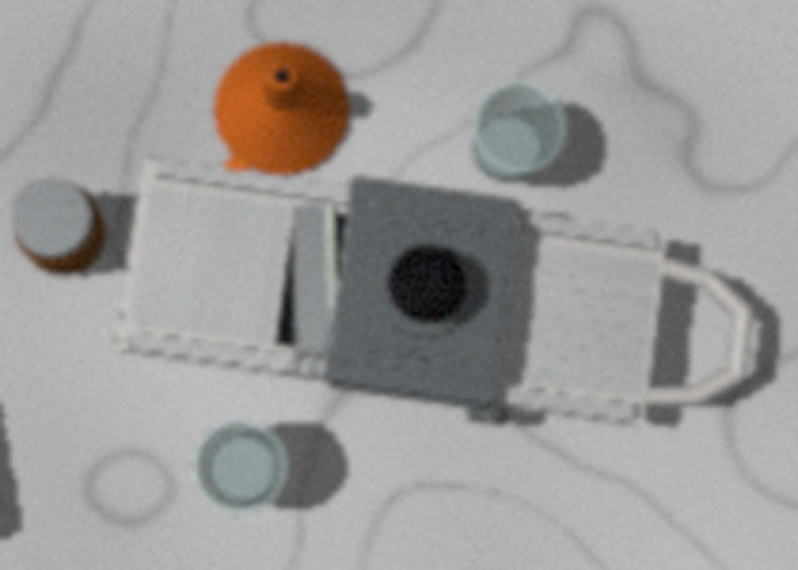

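In the zooms the deck runs from its left edge (135,165)-(122,348) to its right edge (662,240)-(643,418) in tz. The guard is at x 330–525 and the knob at (428,284).

```bash
python3 - <<'E'
from h import *
T=lambda u,v:(230+(u+.5)/3.8-.5,160+(v+.5)/3.8-.5)
S=lambda u,v:(230+(u+.5)/3-.5,190+(v+.5)/3-.5)
pts={'farL':T(148,160),'farR':T(121,348),'nearL':T(663,232),'nearR':T(640,422)}
P={k:onz('top',v,.086) for k,v in pts.items()}
for k,v in P.items(): print(k,v.round(4))
sp={'farR':S(208,80),'farL':S(348,82),'nearR':S(197,408),'nearL':S(364,410)}
for k,v in sp.items(): print('side',k,onz('side',v,.08).round(4), onz('side',v,.092).round(4))
# knob by mask
for n,x0,x1,y0,y1 in(("side",300,345,240,275),("top",320,370,215,255)):
    g=cv2.imread(f'pics/{n}0.png').max(2)[y0:y1,x0:x1]
    m=(g<45).astype(np.uint8); N,l,st,ce=cv2.connectedComponentsWithStats(m); i=1+st[1:,4].argmax()
    print(n,st[i],ce[i]+[x0,y0]); 
print('knobtop est', onz('top',T(428,284),.15), onz('side',S(280,192),.157))
print('tri',tri(S(280,195),T(428,284)))
# guard corners z=.112 in top
for u,v in((352,178),(330,384),(527,200),(500,404)): print('g',onz('top',T(u,v),.112).round(4))
E
```

```text
farL [0.6324 0.1387 0.086 ]
farR [0.4975 0.1534 0.086 ]
nearL [ 0.5899 -0.2299  0.086 ]
nearR [ 0.454  -0.2137  0.086 ]
side farR [0.4974 0.1582 0.08  ] [0.4965 0.1468 0.092 ]
side farL [0.6393 0.1418 0.08  ] [0.6367 0.1306 0.092 ]
side nearR [ 0.4546 -0.217   0.08  ] [ 0.4542 -0.2238  0.092 ]
side nearL [ 0.5935 -0.2327  0.08  ] [ 0.5914 -0.2393  0.092 ]
side [ 14   9  19  19 198] [323.02020202 258.41414141]
top [ 12  10  26  20 419] [344.50596659 234.69212411]
knobtop est [ 0.54034668 -0.05737908  0.15      ] [ 0.5422924  -0.05500142  0.157     ]
tri (array([ 0.54090975, -0.05699656,  0.15516583]), np.float64(0.0023953863257886684))
g [ 0.6184 -0.006   0.112 ]
g [0.4739 0.0063 0.112 ]
g [ 0.606  -0.1288  0.112 ]
g [ 0.4628 -0.1115  0.112 ]
```

```bash
python3 - <<'E'
from h import *
# lever handle tips: top (92,308) free end,(93,262) inner ; side (240,68),(270,71)
for a,b in(((240,68),(92,305)),((272,71),(93,262)),((335,72),(98,180))): print(tri(a,b))
for n,p in(('top',(128,240)),('side',(303,165))): print('cup-ish',onz(n,p,.0))
for n,p,z in(('top',(245,214),.09),('side',(327,202),.09),('top',(304,176),.11),('side',(370,233),.112),('top',(366,188),.082),('top',(293,278),.082)): print(n,onz(n,p,z))
u=np.array([.1165,.9932,0]);o=np.array([.5457,-.0275,0])
for s,z in((-.14,.107),(-.0925,.107),(.045,.158),(.045,.136)): print(s,(o+u*s+[0,0,z]).round(4))
E
```

```text
(array([0.35382033, 0.46405597, 0.40230238]), np.float64(0.001215957542322468))
(array([0.44421063, 0.47709309, 0.3812263 ]), np.float64(0.006382120410347416))
(array([0.62987628, 0.48777466, 0.36144175]), np.float64(0.021194283313575996))
cup-ish [0.52770501 0.5428478  0.        ]
cup-ish [0.54144835 0.49189238 0.        ]
top [0.59653772 0.20071667 0.09      ]
side [0.58915937 0.20171735 0.09      ]
top [0.70032077 0.04452798 0.11      ]
side [0.69200543 0.04294266 0.112     ]
top [ 0.67827764 -0.12579381  0.082     ]
top [0.42814224 0.06721087 0.082     ]
-0.14 [ 0.5294 -0.1665  0.107 ]
-0.0925 [ 0.5349 -0.1194  0.107 ]
0.045 [0.5509 0.0172 0.158 ]
0.045 [0.5509 0.0172 0.136 ]
```

carry_out(commands=[1, 20, -20, 0, 0, 0, 1, 45, -20, 0, 0, 0, 1, 45, -10, 0, 0, 0, 1, 45, 0, 0, 0, 0, 1, 40, 0, 0, 0, 0], grip=0)

```text
time_s: 0.72
tcp_pos: [0.1407, 0.4005, 0.2431]
ee_rot: [[0.947, -0.322, -0.002], [-0.322, -0.947, -0.01], [0.001, 0.01, -1.0]]
wrist_force: [0.2, 0.9, 0.7]
gripper_width: 0.514
```

```bash
cat >> h.py <<'E'
u=np.array([.1165,.9932,0]);o=np.array([.5457,-.0275,0]); u/=np.linalg.norm(u)
Rd=np.c_[-u,np.array([-u[1],u[0],0]),[0,0,-1.]]
def delta(target,Rt=Rd):
    from scipy.spatial.transform import Rotation as R
    s=sense(); E=s['ee_rot']; p=s['tcp_pos']
    print('t',s['time_s'],'tcp',p.round(4),'F',s['wrist_force'].round(2),'j',np.round(s['joints'],1))
    print('shift mm',(1000*E.T@(np.array(target)-p)).round(1),'rot',R.from_matrix(E.T@Rt).as_rotvec().round(4))
def sl(s,y=0,z=.107): return o+u*s+np.array([-u[1],u[0],0])*y+[0,0,z]
E
python3 - <<'E'
from h import *
delta([.4,.15,.25])
E
```

```text
t 0.725 tcp [0.1407 0.4005 0.2431] F [0.17 0.87 0.71] j [ 92.6   0.2 -20.5  -0.1 -69.9 -21.4]
shift mm [326.1 153.9  -4.9] rot [ 0.0073 -0.0078  1.36  ]
```

carry_out(commands=[35, 2, 0, 0, 0, 0.113, 47, 2.5, 0, 0, 0, 0.113, 47, 2.5, 0, 0, 0, 0.113, 47, 2.5, 0, 0, 0, 0.113, 47, 2.5, 0, 0, 0, 0.113])

```text
time_s: 1.35
tcp_pos: [0.3213, 0.2665, 0.2436]
ee_rot: [[0.621, -0.784, -0.003], [-0.784, -0.62, -0.008], [0.005, 0.008, -1.0]]
wrist_force: [0.3, 0.4, 0.1]
gripper_width: 0.019
```

carry_out(commands=[47, 2.5, 0, 0, 0, 0.113, 47, 2.5, 0, 0, 0, 0.113, 47, 2.5, 0, 0, 0, 0.113, 47, 2.5, 0, 0, 0, 0.113, 47, 2.5, 0, 0, 0, 0.113])

```text
time_s: 1.98
tcp_pos: [0.4099, 0.0435, 0.2436]
ee_rot: [[0.085, -0.996, -0.006], [-0.996, -0.085, -0.01], [0.009, 0.006, -1.0]]
wrist_force: [1.5, 0.3, -0.2]
gripper_width: 0.004
```

```bash
python3 - <<'E'
from h import *
delta(sl(-.145,0,.22))
E
```

```text
t 1.975 tcp [0.4099 0.0435 0.2436] F [ 1.48  0.26 -0.18] j [ 29.2  -1.2 -22.    0.4 -69.8 -24.4]
shift mm [ 224.2 -100.3   25.1] rot [ 0.0055 -0.0099  0.2019]
```

carry_out(commands=[40, -10, 0, 0, 0, 0.05, 45, -15, 0, 0, 0, 0.05, 45, -20, 0, 0, 0, 0.05, 45, -20, 0, 0, -0.005, 0.04, 35, -15, 5, 0, 0, 0.02])

```text
time_s: 2.6
tcp_pos: [0.4868, -0.1762, 0.2391]
ee_rot: [[-0.133, -0.991, -0.006], [-0.991, 0.133, -0.004], [0.004, 0.005, -1.0]]
wrist_force: [-0.8, 0.2, -0.2]
gripper_width: 0.005
```

```bash
python3 - <<'E'
from h import *
delta(sl(-.145,0,.15))
E
```

```text
t 2.6 tcp [ 0.4868 -0.1762  0.2391] F [-0.79  0.16 -0.23] j [ -1.8  10.  -10.2   0.2 -70.1  -6. ]
shift mm [-10.6 -41.5  88.8] rot [ 0.0053 -0.0043 -0.0167]
```

carry_out(commands=[-4, -15, 15, 0.003, -0.002, -0.008, -4, -15, 25, 0.002, -0.002, -0.005, -3, -11, 25, 0, 0, 0, 0, 0, 20, 0, 0, 0, 0, 0, 0, 0, 0, 0])

```text
time_s: 3.22
tcp_pos: [0.529, -0.1694, 0.1467]
ee_rot: [[-0.122, -0.993, -0.006], [-0.993, 0.122, 0.002], [-0.001, 0.007, -1.0]]
wrist_force: [-0.4, -0.2, -0.6]
gripper_width: 0.003
```

```bash
python3 - <<'E'
from h import *
delta(sl(-.125,0,.107))
for n in("side","top"): cv2.imwrite(f"pics/{n}1.png",capture(n)[...,::-1])
a=cv2.imread('pics/side1.png')[190:390,230:430]; b=cv2.imread('pics/top1.png')[160:310,230:440]
c=np.hstack([cv2.resize(a,(390,390)),cv2.resize(b,(410,390))]); cv2.imwrite('pics/c1.png',c)
E
```

```text
t 3.225 tcp [ 0.529  -0.1694  0.1467] F [-0.45 -0.19 -0.57] j [ -1.1  17.9 -13.3  -0.1 -59.2  -5.8]
shift mm [-17.9  -0.2  39.8] rot [ 0.0067  0.0013 -0.0053]
```

View pics/c1.png

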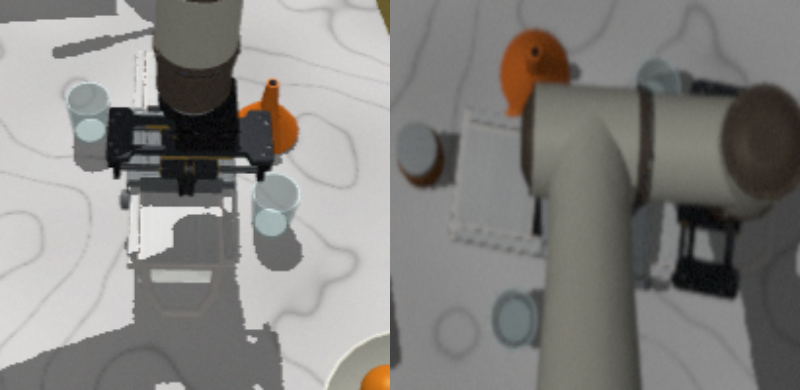

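The shut fingertips, at (187,185) in the left pane, stand over the runway behind the guard. The guard itself is mostly hidden by the arm. I'll go straight down and then approach slowly.

carry_out(commands=[0, 0, 15, 0.003, 0, -0.003, 0, 0, 15, 0.002, 0, 0, 0, 0, 8, 0, 0, 0, 0, 0, 2, 0, 0, 0, 0, 0, 0, 0, 0, 0])

```text
time_s: 3.95
tcp_pos: [0.5347, -0.1692, 0.1141]
ee_rot: [[-0.116, -0.993, 0.015], [-0.993, 0.116, -0.001], [-0.001, -0.015, -1.0]]
wrist_force: [-0.3, 0.5, -0.1]
gripper_width: 0.007
```

carry_out(commands=[-8, 0, 0, 0, 0, 0, -8, 0, 0, 0, 0, 0, -8, 0, 0, 0, 0, 0])

```text
time_s: 4.32
tcp_pos: [0.5384, -0.1442, 0.1154]
ee_rot: [[-0.116, -0.993, 0.018], [-0.993, 0.116, -0.001], [-0.001, -0.018, -1.0]]
wrist_force: [0.5, -0.6, 0.4]
gripper_width: 0.005
```

```bash
python3 - <<'E'
from h import *
delta(sl(-.09,0,.107))
E
```

```text
t 4.325 tcp [ 0.5384 -0.1442  0.1154] F [ 0.47 -0.56  0.4 ] j [  1.7  19.1 -16.6   0.1 -53.3  -8.5]
shift mm [-26.8   6.4   8.3] rot [-0.0176  0.0009  0.0003]
```

carry_out(commands=[0, 3, 4, -0.009, 0, 0, 0, 3, 4, -0.008, 0, 0, 0, 0, 2, 0, 0, 0, 0, 0, 0, 0, 0, 0])

```text
time_s: 4.82
tcp_pos: [0.532, -0.1428, 0.1044]
ee_rot: [[-0.115, -0.993, -0.001], [-0.993, 0.115, 0.001], [-0.001, 0.001, -1.0]]
wrist_force: [-0.1, 0.4, -1.4]
gripper_width: 0.004
```

```bash
python3 - <<'E'
from h import *
delta(sl(-.09,0,.106))
E
```

```text
t 4.825 tcp [ 0.532  -0.1428  0.1044] F [-0.13  0.41 -1.36] j [  1.8  19.8 -17.3  -0.1 -52.9  -8.4]
shift mm [-26.1  -0.3  -1.6] rot [0.0013 0.0008 0.0014]
```

carry_out(commands=[-6, 0, 0, 0, 0, 0, -6, 0, 0, 0, 0, 0, -6, 0, 0, 0, 0, 0])

```text
time_s: 5.2
tcp_pos: [0.5342, -0.1243, 0.1045]
ee_rot: [[-0.116, -0.993, -0.001], [-0.993, 0.116, 0.001], [-0.001, 0.001, -1.0]]
wrist_force: [-0.0, 0.8, 0.7]
gripper_width: 0.008
```

carry_out(commands=[-5, 0, 0, 0, 0, 0, -5, 0, 0, 0, 0, 0])

```text
time_s: 5.45
tcp_pos: [0.5356, -0.1133, 0.1046]
ee_rot: [[-0.116, -0.993, -0.001], [-0.993, 0.116, 0.001], [-0.001, 0.001, -1.0]]
wrist_force: [-0.7, -0.2, 0.8]
gripper_width: 0.009
```

carry_out(commands=[-5, 0, 0, 0, 0, 0, -5, 0, 0, 0, 0, 0])

```text
time_s: 5.7
tcp_pos: [0.5369, -0.1025, 0.1047]
ee_rot: [[-0.115, -0.993, -0.0], [-0.993, 0.115, 0.001], [-0.001, 0.001, -1.0]]
wrist_force: [0.8, -0.4, 0.1]
gripper_width: 0.002
```

```bash
python3 - <<'E'
from h import *
delta(sl(-.03,0,.106))
E
```

```text
t 5.7 tcp [ 0.5369 -0.1025  0.1047] F [ 0.82 -0.41  0.09] j [  6.2  19.4 -17.9  -0.1 -52.7 -12.7]
shift mm [-45.6  -0.1  -1.3] rot [0.0006 0.0009 0.0012]
```

```bash
python3 - <<'E'
from h import *
for n in("side","top"): cv2.imwrite(f"pics/{n}2.png",capture(n)[...,::-1])
a=cv2.imread('pics/side2.png')[190:390,230:430]; b=cv2.imread('pics/top2.png')[160:310,230:440]
cv2.imwrite('pics/c2.png',cv2.resize(a,None,fx=3,fy=3,interpolation=cv2.INTER_CUBIC))
cv2.imwrite('pics/c2t.png',cv2.resize(b,None,fx=3.8,fy=3.8,interpolation=cv2.INTER_CUBIC))
print(sense()['wrist_force'])
E
```

```text
[-0.30048151 -0.22470672 -0.78566904]
```

View pics/c2.png

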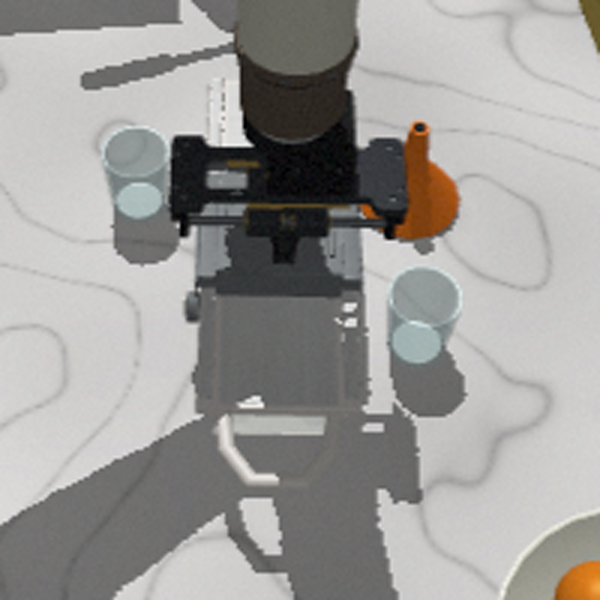

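View pics/c2t.png

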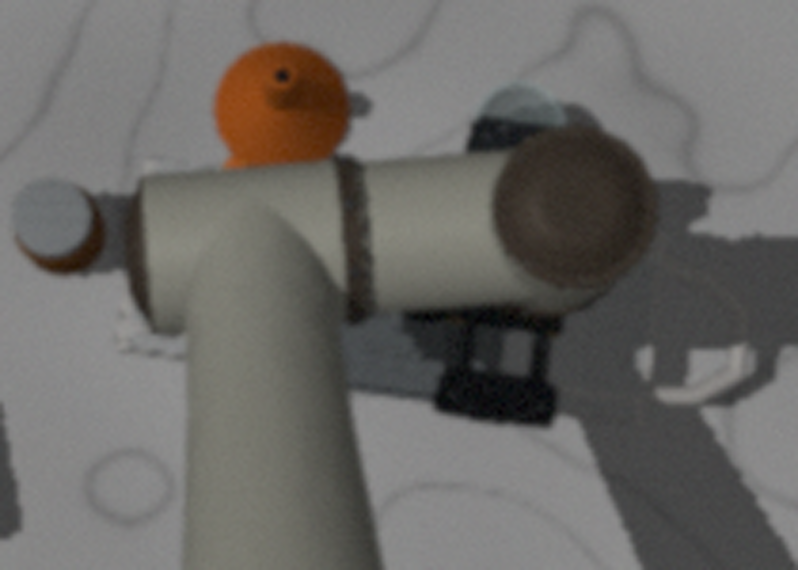

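```bash
python3 - <<'E'
from h import *
s=sense(); Z=lambda P:[(((q-[230,190])+.5)*3-.5).round(0) for q in proj('side',P)]
print('tcp',Z([s['tcp_pos']]))
print('wall top/bot s=-.09',Z([sl(-.09,0,.12),sl(-.09,0,.084),sl(-.09,.056,.12),sl(-.09,-.056,.12)]))
print('row 275 on z=.12:',onz('side',(230+279/3,190+275/3),.12),'row297 z=.084',onz('side',(230+279/3,190+296/3),.084), 'z.112 260',onz('side',(230+285/3,190+262/3),.12))
E
```

```text
tcp [array([279., 271.])]
wall top/bot s=-.09 [array([279., 275.]), array([278., 298.]), array([215., 274.]), array([344., 276.])]
row 275 on z=.12: [ 0.53563544 -0.11816231  0.12      ] row297 z=.084 [ 0.53713682 -0.11572339  0.084     ] z.112 260 [ 0.54255912 -0.10497425  0.12      ]
```

```bash
python3 - <<'E'
from h import *
ims=[]
for k in(0,2):
    a=cv2.imread(f'pics/side{k}.png')[240:310,285:365]
    a=np.clip(255*(a/255.)**.5,0,255).astype(np.uint8)
    ims.append(cv2.resize(a,None,fx=5,fy=5,interpolation=cv2.INTER_NEAREST))
cv2.imwrite('pics/d2.png',np.hstack(ims))
E
```

```text
(no output)
```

View pics/d2.png

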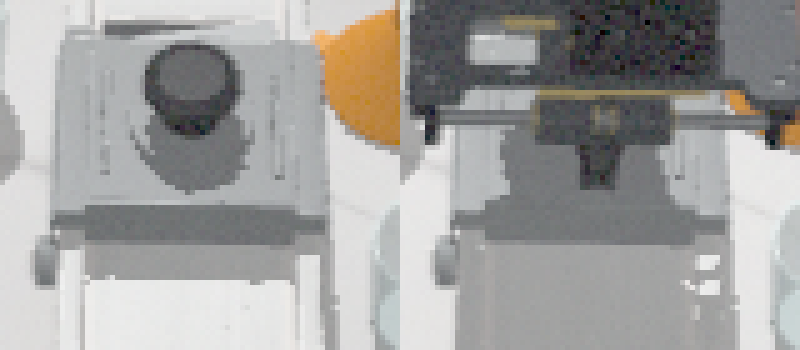

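```bash
python3 - <<'E'
from h import *
print(proj('side',[[.529,-.1694,.1467],[.19984,.59157,.19506],[.5369,-.1025,.1047]]),proj('top',[[.529,-.1694,.1467],[.19984,.59157,.19506]]))
def crop(f,x0,x1,y0,y1,s):
    a=cv2.imread(f)[y0:y1,x0:x1]; a=np.clip(255*(a/255.)**.5,0,255).astype(np.uint8)
    return cv2.resize(a,None,fx=s,fy=s,interpolation=cv2.INTER_NEAREST)
cv2.imwrite('pics/e.png',np.hstack([crop('pics/side1.png',285,365,240,310,5),crop('pics/side0.png',160,240,40,110,5)]))
cv2.imwrite('pics/e2.png',crop('pics/top0.png',0,100,330,420,6))
E
```

```text
[[323.26070664 292.59175101]
 [201.26370239 108.07352388]
 [322.55017894 280.1206519 ]] [[385.52864963 239.97348869]
 [ 71.28723082 366.22802803]]
```

View pics/e.png

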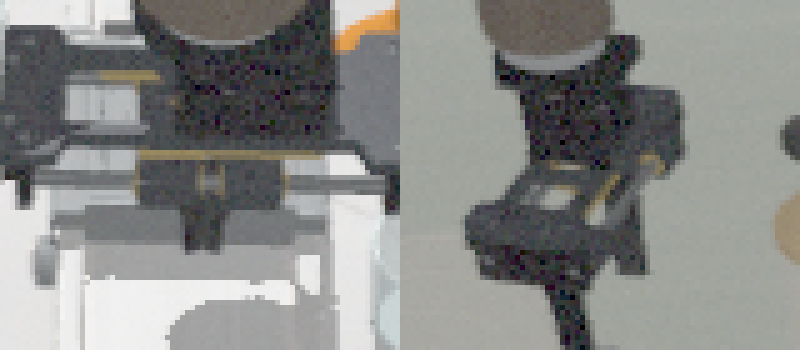

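View pics/e2.png

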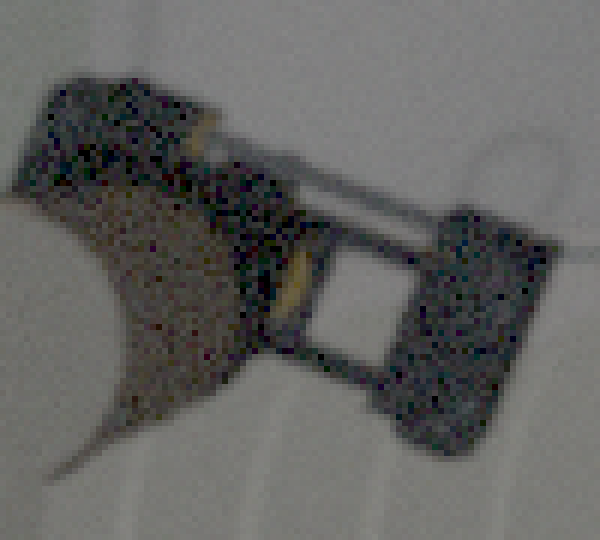

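By the side view the fingertip (325,277.6) sits over the guard's top plate, and the guard hasn't moved. The TCP should project to (322.6,280.1), and the earlier picture showed the same offset. So the true tip height differs from what I assumed. I'll back off and touch the bare deck gently to find it.

carry_out(commands=[12, 0, 0, 0, 0, 0, 15, 0, 0, 0, 0, 0, 15, 0, 0, 0, 0, 0, 15, 0, 0, 0, 0, 0, 13, 0, 0, 0, 0, 0])

```text
time_s: 6.42
tcp_pos: [0.528, -0.1773, 0.1046]
ee_rot: [[-0.115, -0.993, -0.001], [-0.993, 0.115, 0.001], [-0.001, 0.001, -1.0]]
wrist_force: [0.3, 0.0, -0.3]
gripper_width: 0.003
```

```bash
python3 - <<'E'
from h import *
delta(sl(-.145,0,.106))
n='side'; cv2.imwrite(f"pics/{n}3.png",capture(n)[...,::-1])
def crop(f,x0,x1,y0,y1,s):
    a=cv2.imread(f)[y0:y1,x0:x1]; a=np.clip(255*(a/255.)**.5,0,255).astype(np.uint8)
    return cv2.resize(a,None,fx=s,fy=s,interpolation=cv2.INTER_NEAREST)
cv2.imwrite('pics/e3.png',crop('pics/side3.png',280,370,240,330,6))
print(proj('side',[sense()['tcp_pos']]))
E
```

```text
t 6.425 tcp [ 0.528  -0.1773  0.1046] F [ 0.31  0.01 -0.32] j [ -1.9  20.3 -16.5  -0.1 -53.2  -4.7]
shift mm [-5.8 -0.1 -1.4] rot [0.0008 0.0007 0.0011]
[[322.69616432 304.82421486]]
```

View pics/e3.png

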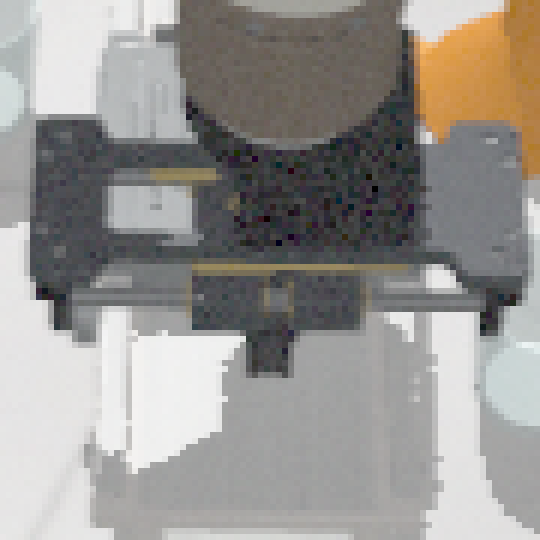

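carry_out(commands=[0, 0, 6, 0, 0, 0, 0, 0, 6, 0, 0, 0, 0, 0, 4, 0, 0, 0])

```text
time_s: 6.85
tcp_pos: [0.5277, -0.1785, 0.0874]
ee_rot: [[-0.117, -0.993, -0.001], [-0.993, 0.117, 0.001], [-0.001, 0.001, -1.0]]
wrist_force: [-0.3, -1.1, -1.1]
gripper_width: 0.006
```

carry_out(commands=[0, 0, 2, 0, 0, 0, 0, 0, 2, 0, 0, 0])

```text
time_s: 7.1
tcp_pos: [0.5277, -0.1779, 0.0828]
ee_rot: [[-0.116, -0.993, -0.002], [-0.993, 0.116, 0.001], [-0.0, 0.002, -1.0]]
wrist_force: [0.8, -0.5, 0.7]
gripper_width: 0.006
```

carry_out(commands=[0, 0, 2, 0, 0, 0, 0, 0, 2, 0, 0, 0])

```text
time_s: 7.35
tcp_pos: [0.5279, -0.1776, 0.0787]
ee_rot: [[-0.115, -0.993, -0.001], [-0.993, 0.115, 0.001], [-0.0, 0.001, -1.0]]
wrist_force: [0.4, 0.1, -0.3]
gripper_width: 0.009
```

carry_out(commands=[0, 0, 2, 0, 0, 0])

```text
time_s: 7.48
tcp_pos: [0.528, -0.1776, 0.0766]
ee_rot: [[-0.115, -0.993, -0.001], [-0.993, 0.115, 0.001], [-0.001, 0.001, -1.0]]
wrist_force: [-0.3, 0.9, 0.7]
gripper_width: 0.001
```

carry_out(commands=[0, 0, 2, 0, 0, 0])

```text
time_s: 7.6
tcp_pos: [0.528, -0.1776, 0.0745]
ee_rot: [[-0.115, -0.993, -0.001], [-0.993, 0.115, 0.001], [-0.0, 0.001, -1.0]]
wrist_force: [-1.0, -0.6, 0.2]
gripper_width: 0.004
```

```bash
python3 - <<'E'
from h import *
delta(sl(-.145,0,.106))
n='side'; cv2.imwrite(f"pics/{n}4.png",capture(n)[...,::-1])
def crop(f,x0,x1,y0,y1,s):
    a=cv2.imread(f)[y0:y1,x0:x1]; a=np.clip(255*(a/255.)**.5,0,255).astype(np.uint8)
    return cv2.resize(a,None,fx=s,fy=s,interpolation=cv2.INTER_NEAREST)
cv2.imwrite('pics/e4.png',crop('pics/side4.png',280,370,240,330,6))
print(proj('side',[sense()['tcp_pos']]))
E
```

```text
t 7.6 tcp [ 0.528  -0.1776  0.0745] F [-1.01 -0.57  0.25] j [ -1.9  22.3 -18.4  -0.  -49.3  -4.7]
shift mm [ -6.2  -0.1 -31.5] rot [0.0011 0.0005 0.0011]
[[322.24875192 310.87568316]]
```

View pics/e4.png

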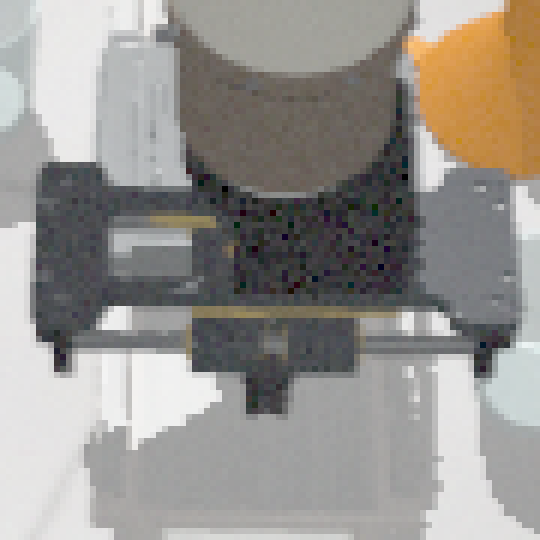

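carry_out(commands=[0, 0, 2, 0, 0, 0])

```text
time_s: 7.78
tcp_pos: [0.5279, -0.1776, 0.0723]
ee_rot: [[-0.115, -0.993, -0.001], [-0.993, 0.115, 0.001], [-0.001, 0.001, -1.0]]
wrist_force: [-0.1, 0.7, -0.2]
gripper_width: 0.006
```

carry_out(commands=[0, 0, 2, 0, 0, 0])

```text
time_s: 7.9
tcp_pos: [0.5279, -0.1776, 0.0701]
ee_rot: [[-0.116, -0.993, -0.001], [-0.993, 0.116, 0.001], [-0.001, 0.001, -1.0]]
wrist_force: [-0.3, -0.0, 0.7]
gripper_width: 0.004
```

carry_out(commands=[0, 0, 2, 0, 0, 0])

```text
time_s: 8.02
tcp_pos: [0.5279, -0.1776, 0.068]
ee_rot: [[-0.116, -0.993, -0.001], [-0.993, 0.116, 0.001], [-0.001, 0.001, -1.0]]
wrist_force: [0.3, -0.3, 0.1]
gripper_width: 0.004
```

carry_out(commands=[0, 0, 2, 0, 0, 0])

```text
time_s: 8.15
tcp_pos: [0.5279, -0.1776, 0.0658]
ee_rot: [[-0.116, -0.993, -0.001], [-0.993, 0.116, 0.001], [-0.001, 0.001, -1.0]]
wrist_force: [-0.5, -0.2, 0.7]
gripper_width: 0.004
```

carry_out(commands=[0, 0, 2, 0, 0, 0])

```text
time_s: 8.28
tcp_pos: [0.5279, -0.1776, 0.0636]
ee_rot: [[-0.116, -0.993, -0.001], [-0.993, 0.116, 0.001], [-0.001, 0.001, -1.0]]
wrist_force: [-0.9, 0.2, 0.8]
gripper_width: 0.002
```

carry_out(commands=[0, 0, 2, 0, 0, 0])

```text
time_s: 8.4
tcp_pos: [0.5279, -0.1776, 0.0615]
ee_rot: [[-0.116, -0.993, -0.001], [-0.993, 0.116, 0.001], [-0.001, 0.001, -1.0]]
wrist_force: [-0.4, -0.2, -0.5]
gripper_width: 0.003
```

carry_out(commands=[0, 0, 2, 0, 0, 0])

```text
time_s: 8.52
tcp_pos: [0.5278, -0.1776, 0.0594]
ee_rot: [[-0.116, -0.993, -0.001], [-0.993, 0.116, 0.001], [-0.001, 0.001, -1.0]]
wrist_force: [-0.1, 0.8, -0.1]
gripper_width: 0.005
```

```bash
python3 - <<'E'
from h import *
p=sense()['tcp_pos']
def crop(f,x0,x1,y0,y1,s):
    a=cv2.imread(f)[y0:y1,x0:x1]; a=np.clip(255*(a/255.)**.5,0,255).astype(np.uint8)
    return cv2.resize(a,None,fx=s,fy=s,interpolation=cv2.INTER_NEAREST)
for n in('side','top'): cv2.imwrite(f"pics/{n}5.png",capture(n)[...,::-1])
cv2.imwrite('pics/e5.png',crop('pics/side5.png',280,370,240,330,6))
cv2.imwrite('pics/e5t.png',crop('pics/top5.png',330,460,170,290,5))
print(proj('side',[p]),proj('top',[p]))
E
```

```text
[[322.09774391 313.89252051]] [[383.21996837 243.9746174 ]]
```

View pics/e5.png

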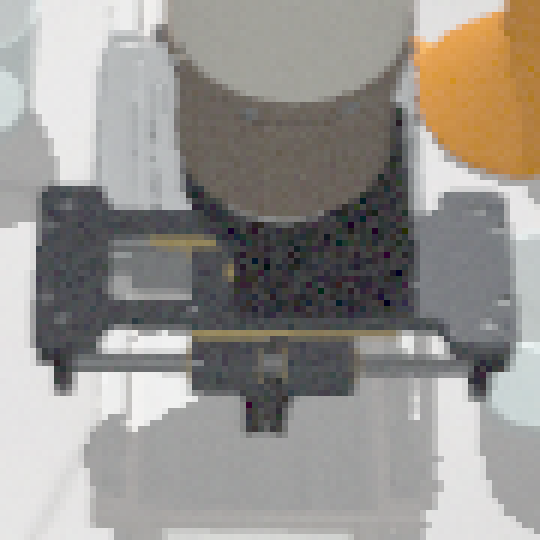

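View pics/e5t.png

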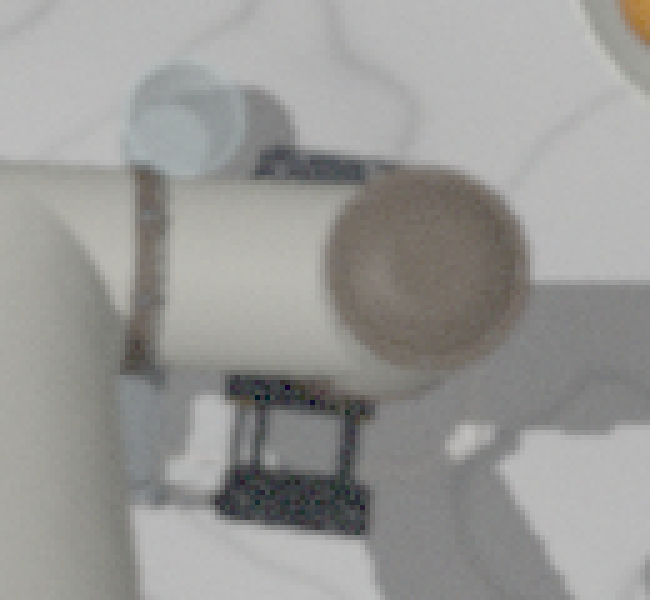

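```bash
python3 - <<'E'
from h import *
p=np.array([.5278,-.1776,.0594])
for z in(.07,.08,.09,.1,.11): 
    q=onz('side',(324.5,312.2),z); print(z,q.round(4),'s',(q-o)@u,'lat',(q-o)@np.array([-u[1],u[0],0]))
c=C['side'];R=cv2.Rodrigues(c['rvec'])[0]
v=Rd[:,1]
print('depth body',(R@(p+[0,0,.08])+c['tvec'])[2], (R@(p+[0,0,.11])+c['tvec'])[2])
for h in(.06,.08,.1,.12):
    print(h,'side ends',proj('side',[p+v*.095+[0,0,h],p-v*.095+[0,0,h]]).round(1).tolist(),'top ends',proj('top',[p+v*.095+[0,0,h],p-v*.095+[0,0,h]]).round(1).tolist())
E
```

```text
0.07 [ 0.5336 -0.1795  0.07  ] s -0.15242297238073169 lat -0.005650051516759474
0.08 [ 0.5324 -0.1855  0.08  ] s -0.15847912477688528 lat -0.005235828386769147
0.09 [ 0.5313 -0.1915  0.09  ] s -0.16453527717303898 lat -0.004821605256778834
0.1 [ 0.5302 -0.1974  0.1   ] s -0.17059142956919257 lat -0.004407382126788395
0.11 [ 0.5291 -0.2034  0.11  ] s -0.17664758196534627 lat -0.0039931589967979715
depth body 1.0973872154811732 1.074484388480941
0.06 side ends [[285.0, 300.8], [360.7, 302.0]] top ends [[382.5, 277.5], [391.2, 206.4]]
0.08 side ends [[284.7, 296.4], [361.5, 297.6]] top ends [[383.7, 277.2], [392.6, 205.0]]
0.1 side ends [[284.5, 291.9], [362.3, 293.1]] top ends [[385.0, 277.0], [394.0, 203.6]]
0.12 side ends [[284.2, 287.3], [363.1, 288.5]] top ends [[386.3, 276.7], [395.4, 202.2]]
```

carry_out(commands=[0, 0, 1.5, 0, 0, 0])

```text
time_s: 8.75
tcp_pos: [0.5278, -0.1776, 0.0578]
ee_rot: [[-0.116, -0.993, -0.001], [-0.993, 0.116, 0.001], [-0.001, 0.002, -1.0]]
wrist_force: [0.8, -0.0, 1.1]
gripper_width: 0.006
```

carry_out(commands=[0, 0, 1.5, 0, 0, 0])

```text
time_s: 8.88
tcp_pos: [0.5278, -0.1777, 0.0562]
ee_rot: [[-0.116, -0.993, -0.001], [-0.993, 0.116, 0.001], [-0.001, 0.001, -1.0]]
wrist_force: [-0.7, 0.6, -0.0]
gripper_width: 0.003
```

carry_out(commands=[0, 0, 1.5, 0, 0, 0])

```text
time_s: 9.0
tcp_pos: [0.5278, -0.1776, 0.0546]
ee_rot: [[-0.116, -0.993, -0.001], [-0.993, 0.116, 0.001], [-0.001, 0.001, -1.0]]
wrist_force: [-0.4, 0.7, -0.4]
gripper_width: 0.006
```

carry_out(commands=[0, 0, 1.5, 0, 0, 0])

```text
time_s: 9.12
tcp_pos: [0.5278, -0.1776, 0.0539]
ee_rot: [[-0.115, -0.993, -0.002], [-0.993, 0.115, 0.0], [-0.0, 0.002, -1.0]]
wrist_force: [-3.8, 2.9, 11.2]
gripper_width: 0.002
```

Contact at reported z=0.054 (11 N), where the deck is 0.080. So the true tip is about 26 mm higher than reported, which explains why it passed over the wall. Matching the views also puts the tip about 11 mm further back and 5 mm to one side. I'll correct for all three.

carry_out(commands=[0, 0, -8, 0, 0, 0, 0, 3, -10, 0, 0, 0, 0, 2, -8, 0, 0, 0, 0, 0, 0, 0, 0, 0])

```text
time_s: 9.62
tcp_pos: [0.5229, -0.1771, 0.0821]
ee_rot: [[-0.115, -0.993, -0.0], [-0.993, 0.115, 0.0], [-0.0, 0.0, -1.0]]
wrist_force: [-0.7, 0.3, -1.3]
gripper_width: 0.011
```

```bash
cat >> h.py <<'E'
lat=np.array([-u[1],u[0],0])
def rep():
    p=sense()['tcp_pos']+(-.011*u-.005*lat+[0,0,.026]); return p
def show(k):
    for n in('side','top'): cv2.imwrite(f"pics/{n}{k}.png",capture(n)[...,::-1])
    a=cv2.imread(f'pics/side{k}.png')[230:330,275:375]; a=np.clip(255*(a/255.)**.5,0,255).astype(np.uint8)
    cv2.imwrite(f'pics/s{k}.png',cv2.resize(a,None,fx=6,fy=6,interpolation=cv2.INTER_NEAREST))
E
python3 - <<'E'
from h import *
delta(sl(-.0885,.005,.08)); print(rep(),(rep()-o)@u,(rep()-o)@lat)
E
```

```text
t 9.625 tcp [ 0.5229 -0.1771  0.0821] F [-0.65  0.31 -1.28] j [ -1.9  21.4 -18.7  -0.  -49.9  -4.7]
shift mm [-62.7  -0.3   2.1] rot [0.0001 0.0003 0.0014]
[ 0.52661984 -0.18858428  0.10810394] -0.16221024812540918 0.00018409565623498904
```

carry_out(commands=[-12, 0, 1, 0, 0, 0, -12, 0, 1, 0, 0, 0, -12, 0, 0, 0, 0, 0, -10, 0, 0, 0, 0, 0])

```text
time_s: 10.12
tcp_pos: [0.5279, -0.1283, 0.0792]
ee_rot: [[-0.116, -0.993, -0.002], [-0.993, 0.116, 0.001], [-0.0, 0.002, -1.0]]
wrist_force: [-0.9, -0.3, -0.7]
gripper_width: 0.007
```

carry_out(commands=[-4, 0, 0, 0, 0, 0, -4, 0, 0, 0, 0, 0])

```text
time_s: 10.38
tcp_pos: [0.529, -0.1195, 0.0791]
ee_rot: [[-0.114, -0.993, -0.002], [-0.993, 0.114, -0.0], [0.001, 0.002, -1.0]]
wrist_force: [0.1, -2.6, 0.8]
gripper_width: 0.007
```

carry_out(commands=[-4, 0, 0, 0, 0, 0, -4, 0, 0, 0, 0, 0])

```text
time_s: 10.62
tcp_pos: [0.53, -0.1116, 0.0791]
ee_rot: [[-0.115, -0.993, -0.002], [-0.993, 0.115, -0.001], [0.001, 0.002, -1.0]]
wrist_force: [0.8, -1.7, -0.1]
gripper_width: 0.012
```

carry_out(commands=[-4, 0, 0, 0, 0, 0, -4, 0, 0, 0, 0, 0])

```text
time_s: 10.88
tcp_pos: [0.531, -0.1034, 0.0792]
ee_rot: [[-0.115, -0.993, -0.002], [-0.993, 0.115, -0.001], [0.001, 0.002, -1.0]]
wrist_force: [0.3, -2.1, -0.5]
gripper_width: 0.005
```

```bash
python3 - <<'E'
from h import *
delta(sl(-.0135,.005,.08)); show(6)
E
```

```text
t 10.875 tcp [ 0.531  -0.1034  0.0792] F [ 0.32 -2.09 -0.45] j [  6.2  20.7 -20.4   0.  -49.  -12.8]
shift mm [-63.6  -0.9  -0.9] rot [ 0.0018 -0.001   0.0014]
```

View pics/s6.png

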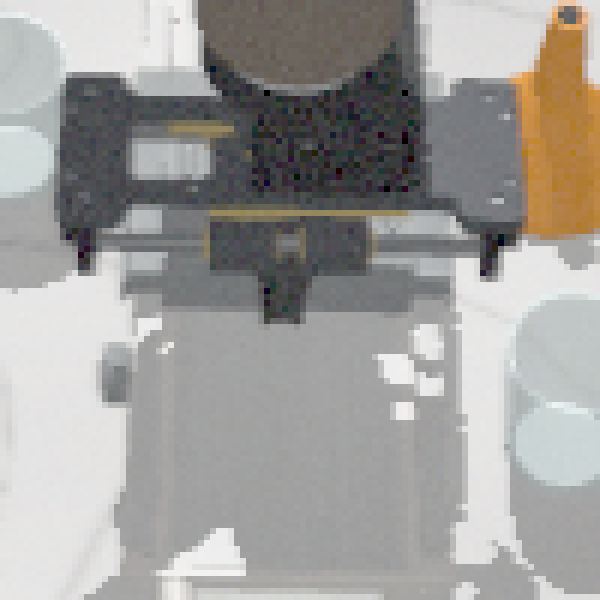

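Contact now: a steady 2 N with the fingertip in front of the wall, at (283,320) in the crop, and the guard has begun to move. I'll keep pushing.

carry_out(commands=[-6, 0, 0, 0, 0, 0, -6, 0, 0, 0, 0, 0, -6, 0, 0, 0, 0, 0, -6, 0, 0, 0, 0, 0, -6, 0, 0, 0, 0, 0])

```text
time_s: 11.6
tcp_pos: [0.5347, -0.0717, 0.0791]
ee_rot: [[-0.115, -0.993, -0.002], [-0.993, 0.115, -0.001], [0.001, 0.002, -1.0]]
wrist_force: [1.0, -1.9, 0.1]
gripper_width: 0.006
```

carry_out(commands=[-4, 0, 0, 0, 0, 0, -4, 0, 0, 0, 0, 0])

```text
time_s: 11.85
tcp_pos: [0.5358, -0.0632, 0.0792]
ee_rot: [[-0.114, -0.993, -0.002], [-0.993, 0.114, -0.001], [0.002, 0.002, -1.0]]
wrist_force: [1.8, -10.0, -1.1]
gripper_width: 0.006
```

```bash
python3 - <<'E'
from h import *
delta(sl(-.0135,.005,.08)); show(7)
E
```

```text
t 11.85 tcp [ 0.5358 -0.0632  0.0792] F [  1.82 -10.02  -1.15] j [ 10.5  20.5 -20.6   0.1 -49.  -17.2]
shift mm [-23.2  -0.7  -0.9] rot [ 0.0016 -0.0016  0.0021]
```

View pics/s7.png

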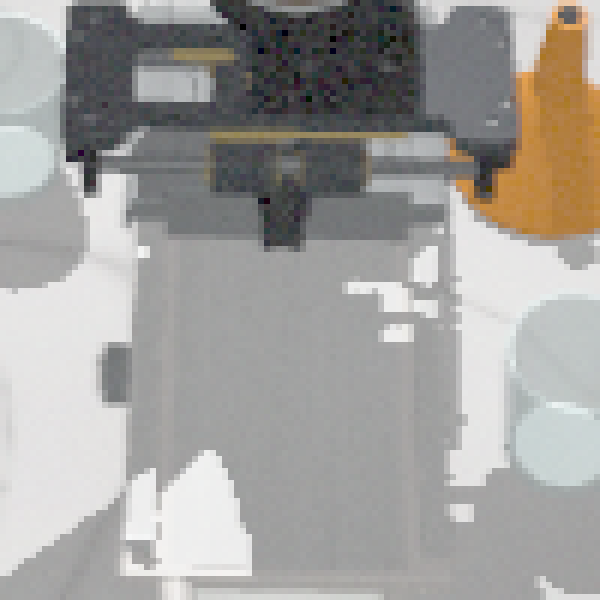

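```bash
python3 - <<'E'
from h import *
for v in(236,240): 
    q=onz('side',(275+230/6,230+v/6),.084); print('s wall',(q-o)@u,'joint',(q-o)@u+.085+.06)
q=onz('side',(275+230/6,230+310/6),.084); print('pic6',(q-o)@u+.145)
print(sense()['wrist_force'])
E
```

```text
s wall -0.025076437694082125 joint 0.11992356230591789
s wall -0.02735907174805417 joint 0.11764092825194583
pic6 0.07856907423953612
[ 0.53567533 -3.16262082 -0.6375344 ]
```

The wall's lower edge, at row 238 in the crop, puts the guard at about 0.119, the start of the catch. Small steps from here.

carry_out(commands=[-1.5, 0, 0, 0, 0, 0])

```text
time_s: 12.08
tcp_pos: [0.5358, -0.0629, 0.0792]
ee_rot: [[-0.114, -0.993, -0.002], [-0.993, 0.114, -0.003], [0.003, 0.002, -1.0]]
wrist_force: [1.7, -9.2, -0.9]
gripper_width: 0.008
```

carry_out(commands=[-1.5, 0, 0, 0, 0, 0])

```text
time_s: 12.2
tcp_pos: [0.5358, -0.0628, 0.0792]
ee_rot: [[-0.114, -0.993, -0.003], [-0.993, 0.114, -0.005], [0.005, 0.002, -1.0]]
wrist_force: [1.6, -8.2, -1.3]
gripper_width: 0.002
```

carry_out(commands=[-1.5, 0, 0, 0, 0, 0])

```text
time_s: 12.32
tcp_pos: [0.5358, -0.0628, 0.0792]
ee_rot: [[-0.115, -0.993, -0.004], [-0.993, 0.115, -0.007], [0.007, 0.003, -1.0]]
wrist_force: [1.6, -8.4, -1.2]
gripper_width: 0.002
```

carry_out(commands=[-3, 0, 0, 0, -0.007, 0])

```text
time_s: 12.45
tcp_pos: [0.536, -0.0611, 0.0792]
ee_rot: [[-0.115, -0.993, -0.003], [-0.993, 0.115, -0.001], [0.002, 0.003, -1.0]]
wrist_force: [1.3, -7.1, -0.6]
gripper_width: 0.004
```

carry_out(commands=[-3, 0, 0, 0, 0, 0])

```text
time_s: 12.58
tcp_pos: [0.5362, -0.0591, 0.0792]
ee_rot: [[-0.116, -0.993, -0.004], [-0.993, 0.116, -0.002], [0.003, 0.004, -1.0]]
wrist_force: [0.8, -2.9, 0.2]
gripper_width: 0.007
```

carry_out(commands=[-1.5, 0, 0, 0, 0, 0])

```text
time_s: 12.7
tcp_pos: [0.5364, -0.0577, 0.0792]
ee_rot: [[-0.117, -0.993, -0.004], [-0.993, 0.117, -0.002], [0.003, 0.004, -1.0]]
wrist_force: [0.6, -2.3, 0.5]
gripper_width: 0.006
```

```bash
python3 - <<'E'
from h import *
delta(sl(-.0135,.005,.08)); show(8)
E
```

```text
t 12.7 tcp [ 0.5364 -0.0577  0.0792] F [ 0.59 -2.28  0.52] j [ 11.1  20.6 -20.6   0.1 -49.1 -17.9]
shift mm [-17.6  -0.8  -0.9] rot [ 0.0036 -0.0027 -0.    ]
```

View pics/s8.png

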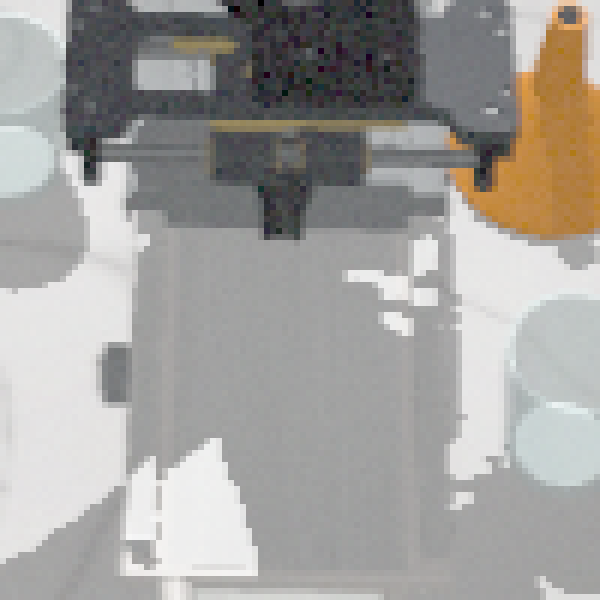

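carry_out(commands=[-1.5, 0, 0, 0, -0.003, 0])

```text
time_s: 12.92
tcp_pos: [0.5366, -0.0553, 0.0791]
ee_rot: [[-0.116, -0.993, -0.003], [-0.993, 0.116, 0.002], [-0.002, 0.003, -1.0]]
wrist_force: [-0.4, -0.4, -0.0]
gripper_width: 0.004
```

carry_out(commands=[-1.2, 0, 0, 0, 0, 0])

```text
time_s: 13.05
tcp_pos: [0.5366, -0.0536, 0.0791]
ee_rot: [[-0.116, -0.993, -0.003], [-0.993, 0.116, 0.003], [-0.002, 0.004, -1.0]]
wrist_force: [-0.5, 0.6, 0.2]
gripper_width: 0.001
```

The force dropped to zero, so the guard has snapped. I'll back off, rise and check.

carry_out(commands=[10, 0, 0, 0, 0, 0, 20, 0, 0, 0, 0, 0, 30, 0, 0, 0, 0, 0, 30, 0, -20, 0, 0, 0, 30, 0, -30, 0, 0, 0])

```text
time_s: 13.68
tcp_pos: [0.5205, -0.1749, 0.1272]
ee_rot: [[-0.112, -0.994, -0.01], [-0.994, 0.112, 0.004], [-0.003, 0.01, -1.0]]
wrist_force: [1.0, 0.0, -0.1]
gripper_width: 0.004
```

carry_out(commands=[30, 0, -35, 0, 0, 0, 30, 0, -35, 0, 0, 0, 30, 0, -10, 0, 0, 0, 0, 0, 0, 0, 0, 0])

```text
time_s: 14.18
tcp_pos: [0.51, -0.2708, 0.2117]
ee_rot: [[-0.115, -0.993, -0.006], [-0.993, 0.115, 0.004], [-0.003, 0.006, -1.0]]
wrist_force: [0.4, 0.5, 0.6]
gripper_width: 0.006
```

```bash
python3 - <<'E'
from h import *
delta(sl(.056,.005,.16)); show(9)
a=cv2.imread('pics/side9.png')[180:380,220:460];b=cv2.imread('pics/top9.png')[160:310,230:470]
b=cv2.convertScaleAbs(b,alpha=1.4)
cv2.imwrite('pics/s9.png',cv2.resize(a,None,fx=3.3,fy=3,interpolation=cv2.INTER_CUBIC))
cv2.imwrite('pics/t9.png',cv2.resize(b,None,fx=3.3,fy=3.3,interpolation=cv2.INTER_CUBIC))
E
```

```text
t 14.175 tcp [ 0.51   -0.2708  0.2117] F [0.39 0.51 0.62] j [-12.   17.   -4.6  -0.2 -68.7   5.4]
shift mm [-301.7   -2.8   52.7] rot [0.0063 0.0031 0.0012]
```

View pics/s9.png

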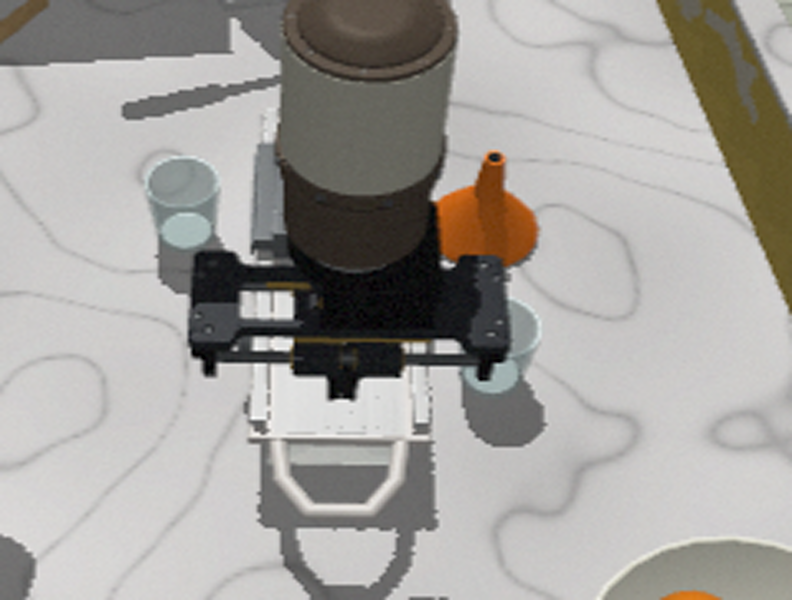

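View pics/t9.png

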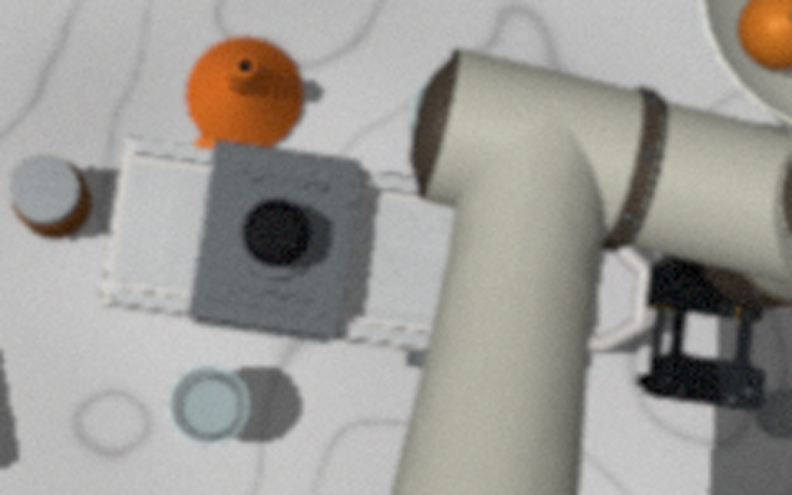

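The top view shows the guard moved and the knob at (277,232) in t9, still raised. Now to measure how far it travelled.

```bash
python3 - <<'E'
from h import *
r=[]
for f,x0,x1,y0,y1 in(("top0",320,370,215,255),("top9",295,345,210,255)):
    g=cv2.imread(f'pics/{f}.png').max(2)[y0:y1,x0:x1]
    m=(g<32).astype(np.uint8); N,l,st,ce=cv2.connectedComponentsWithStats(m); i=1+st[1:,4].argmax()
    c=ce[i]+[x0,y0]; q=onz('top',c,.15); r.append(q); print(f,st[i],c,q.round(4),'s',(q-o)@u,'lat',(q-o)@lat,'joint',(q-o)@u+.085)
print((r[1]-r[0])@u)
T=lambda u,v:(230+(u+.5)/3.3-.5,160+(v+.5)/3.3-.5)
P=[onz('top',T(*p),.112) for p in((215,142),(192,322),(368,162),(345,340))]
print(np.mean(P,0),(np.mean(P,0)-o)@u+.085)
E
```

```text
top0 [ 13  10  21  19 315] [342.76507937 234.16825397] [ 0.5409 -0.0587  0.15  ] s -0.03150756114939951 lat 0.0011413066640767456 joint 0.053492438850600496
top9 [  9  11  21  19 306] [313.98366013 230.17973856] [0.5494 0.0154 0.15  ] s 0.04301202339565465 lat 0.0013588090322562024 joint 0.12801202339565465
0.07451958454505417
[0.54780913 0.01302002 0.112     ] 0.12548981773684176
```

carry_out(commands=[-40, 0, 0, 0, 0, 0, -55, 0, 0, 0.003, 0.003, 0, -55, 0, 0, 0.003, 0, 0, -55, 0, 5, 0, 0, 0, -50, 0, 5, 0, 0, 0])

```text
time_s: 14.9
tcp_pos: [0.5363, -0.0072, 0.1969]
ee_rot: [[-0.114, -0.993, -0.009], [-0.993, 0.114, 0.002], [-0.001, 0.009, -1.0]]
wrist_force: [0.7, -1.0, 0.6]
gripper_width: 0.001
```

```bash
python3 - <<'E'
from h import *
print(proj('side',[[.51,-.2708,.2117],np.array([.51,-.2708,.2117])-.011*u-.005*lat+[0,0,.026]]))
delta(sl(.0545,.006,.16))
E
```

```text
[[321.42010583 315.11062374]
 [324.13362041 313.32777098]]
t 14.9 tcp [ 0.5363 -0.0072  0.1969] F [ 0.66 -1.01  0.59] j [ 16.4  13.7 -11.4  -0.3 -65.4 -22.8]
shift mm [-35.3  -6.1  36.9] rot [0.0092 0.0011 0.0021]
```

carry_out(commands=[-12, -2, 8, 0.004, 0, 0, -12, -2, 12, 0.004, 0, 0, -11, -2, 12, 0, 0, 0, 0, 0, 4, 0, 0, 0, 0, 0, 0, 0, 0, 0])

```text
time_s: 15.52
tcp_pos: [0.5442, 0.0307, 0.1559]
ee_rot: [[-0.11, -0.994, -0.007], [-0.994, 0.11, -0.0], [0.001, 0.007, -1.0]]
wrist_force: [0.7, 1.0, -0.4]
gripper_width: 0.008
```

```bash
python3 - <<'E'
from h import *
delta(sl(.0545,.006,.135)); show(10)
a=cv2.imread('pics/side10.png')[190:290,260:390]; a=np.clip(255*(a/255.)**.5,0,255).astype(np.uint8)
cv2.imwrite('pics/s10.png',cv2.resize(a,None,fx=6,fy=6,interpolation=cv2.INTER_NEAREST))
t=rep(); print(proj('side',[t,[.5494,.0158,.156]]))
E
```

```text
t 15.525 tcp [0.5442 0.0307 0.1559] F [ 0.69  0.98 -0.39] j [ 20.2  16.4 -14.   -0.1 -60.  -26.4]
shift mm [ 3.1 -2.4 20.9] rot [ 0.0066 -0.001   0.0069]
[[322.0551555  226.13281577]
 [322.3584189  233.5481956 ]]
```

View pics/s10.png

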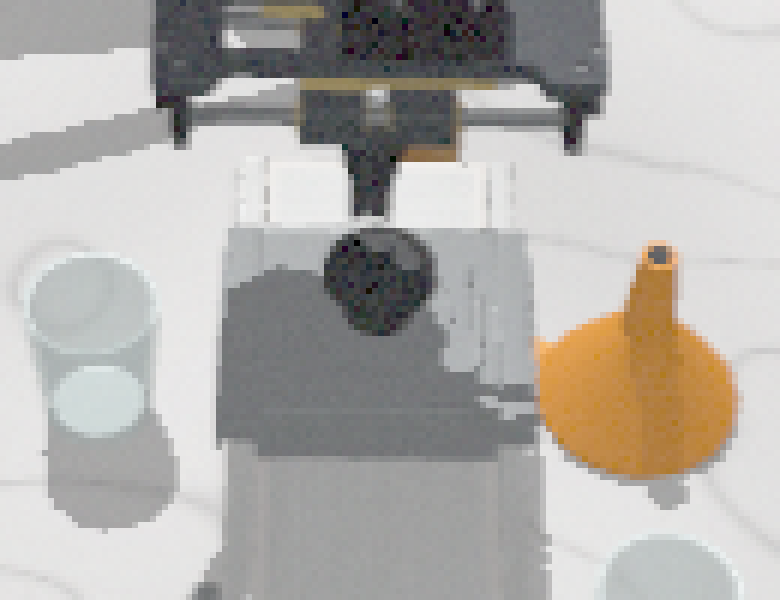

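The tip is at (369,218) in the crop, matching the corrected prediction. The knob top is at (378,262), also as predicted. I'll centre the tip and press.

carry_out(commands=[2, -2, 6, 0.004, -0.001, 0.004, 1, -1, 6, 0.003, 0, 0.003, 0, 0, 4, 0, 0, 0, 0, 0, 0, 0, 0, 0])

```text
time_s: 16.12
tcp_pos: [0.5475, 0.0261, 0.1401]
ee_rot: [[-0.119, -0.993, 0.003], [-0.993, 0.119, 0.001], [-0.001, -0.003, -1.0]]
wrist_force: [0.4, 0.2, 0.6]
gripper_width: 0.006
```

```bash
python3 - <<'E'
from h import *
q=onz('side',(260+370/6,190+458/6),.084); print('joint by wall',(q-o)@u+.145)
delta(sl(.0545,.006,.135))
E
```

```text
joint by wall 0.13071696464858107
t 16.125 tcp [0.5475 0.0261 0.1401] F [0.42 0.24 0.6 ] j [ 19.7  17.3 -15.3   0.  -57.2 -26.5]
shift mm [-1.   1.6  5.1] rot [-0.0033  0.0012 -0.0026]
```

Judged by the wall, the guard is at 0.1307, so it's parked. Pressing the knob now.

carry_out(commands=[-1, 1, 3, -0.002, 0, -0.002, 0, 0, 3, 0, 0, 0])

```text
time_s: 16.38
tcp_pos: [0.5469, 0.0275, 0.1342]
ee_rot: [[-0.117, -0.993, 0.002], [-0.993, 0.117, 0.001], [-0.002, -0.002, -1.0]]
wrist_force: [-0.3, -0.0, -0.3]
gripper_width: 0.004
```

carry_out(commands=[0, 0, 3, 0, 0, 0, 0, 0, 3, 0, 0, 0])

```text
time_s: 16.62
tcp_pos: [0.547, 0.0276, 0.128]
ee_rot: [[-0.116, -0.993, 0.002], [-0.993, 0.116, 0.001], [-0.001, -0.002, -1.0]]
wrist_force: [-0.9, 0.7, 4.1]
gripper_width: 0.003
```

carry_out(commands=[0, 0, 3, 0, 0, 0, 0, 0, 3, 0, 0, 0])

```text
time_s: 16.88
tcp_pos: [0.547, 0.0276, 0.1226]
ee_rot: [[-0.116, -0.993, 0.003], [-0.993, 0.116, 0.001], [-0.001, -0.003, -1.0]]
wrist_force: [-2.5, 1.1, 3.5]
gripper_width: -0.0
```

carry_out(commands=[0, 0, 3, 0, 0, 0, 0, 0, 3, 0, 0, 0])

```text
time_s: 17.12
tcp_pos: [0.547, 0.0276, 0.1166]
ee_rot: [[-0.116, -0.993, 0.003], [-0.993, 0.116, 0.001], [-0.001, -0.003, -1.0]]
wrist_force: [-0.9, 0.6, 2.8]
gripper_width: 0.006
```

carry_out(commands=[0, 0, 3, 0, 0, 0, 0, 0, 2, 0, 0, 0])

```text
time_s: 17.38
tcp_pos: [0.547, 0.0276, 0.1112]
ee_rot: [[-0.116, -0.993, 0.003], [-0.993, 0.116, 0.001], [-0.001, -0.003, -1.0]]
wrist_force: [-1.3, 0.6, 4.0]
gripper_width: 0.005
```

carry_out(commands=[0, 0, 2, 0, 0, 0])

```text
time_s: 17.5
tcp_pos: [0.5471, 0.0275, 0.1098]
ee_rot: [[-0.115, -0.993, 0.003], [-0.993, 0.115, 0.0], [-0.001, -0.003, -1.0]]
wrist_force: [-5.5, 2.2, 14.4]
gripper_width: 0.007
```

carry_out(commands=[0, 0, 2, 0, 0, 0])

```text
time_s: 17.62
tcp_pos: [0.5472, 0.0275, 0.1097]
ee_rot: [[-0.115, -0.993, 0.003], [-0.993, 0.115, -0.0], [-0.0, -0.003, -1.0]]
wrist_force: [-7.7, 1.9, 19.2]
gripper_width: 0.004
```

The knob met its stop at reported z=0.1097, or 0.136 corrected, exactly the fully-down height. I'll lift off and check.

carry_out(commands=[0, 0, -10, 0, 0, 0, 0, 0, -30, 0, 0, 0, 0, 0, -40, 0, 0, 0, 35, 0, -20, 0, 0, 0, 50, 0, 0, 0, 0, 0])

```text
time_s: 18.25
tcp_pos: [0.5387, -0.0562, 0.2113]
ee_rot: [[-0.11, -0.994, 0.005], [-0.994, 0.11, -0.0], [-0.0, -0.005, -1.0]]
wrist_force: [0.1, -0.2, -1.0]
gripper_width: 0.007
```

carry_out(commands=[60, 0, 0, 0, 0, 0, 60, 0, 0, 0, 0, 0, 60, 0, 0, 0, 0, 0, 40, 0, 0, 0, 0, 0, 0, 0, 0, 0, 0, 0])

```text
time_s: 18.88
tcp_pos: [0.5143, -0.2842, 0.2097]
ee_rot: [[-0.113, -0.994, 0.008], [-0.994, 0.113, 0.0], [-0.001, -0.008, -1.0]]
wrist_force: [-0.7, 0.8, -0.8]
gripper_width: 0.004
```

carry_out(commands=[50, 50, 0, 0, 0, 0, 50, 50, 0, 0, 0, 0, 40, 50, 0, 0, 0, 0, 0, 0, 0, 0, 0, 0])

```text
time_s: 19.38
tcp_pos: [0.3622, -0.3957, 0.2066]
ee_rot: [[-0.109, -0.994, 0.008], [-0.994, 0.109, 0.001], [-0.002, -0.008, -1.0]]
wrist_force: [1.1, 0.1, 0.6]
gripper_width: 0.002
```

```bash
python3 - <<'E'
from h import *
delta(sl(0)); show(11)
a=cv2.imread('pics/side11.png')[180:380,220:460];b=cv2.imread('pics/top11.png')[160:310,230:470]
b=cv2.convertScaleAbs(b,alpha=1.4)
cv2.imwrite('pics/s11.png',np.vstack([cv2.resize(a,(480,400)),cv2.resize(b,(480,300))])[:,:])
cv2.imwrite('pics/s11.png',cv2.resize(a,None,fx=3,fy=3,interpolation=cv2.INTER_CUBIC)); cv2.imwrite('pics/t11.png',cv2.resize(b,None,fx=3.3,fy=3.3,interpolation=cv2.INTER_CUBIC))
E
```

```text
t 19.375 tcp [ 0.3622 -0.3957  0.2066] F [1.12 0.11 0.57] j [-30.4  12.8 -11.1  -0.3 -65.7  24.2]
shift mm [-385.9 -141.4  101.4] rot [-0.0081  0.0017  0.0076]
```

View pics/s11.png

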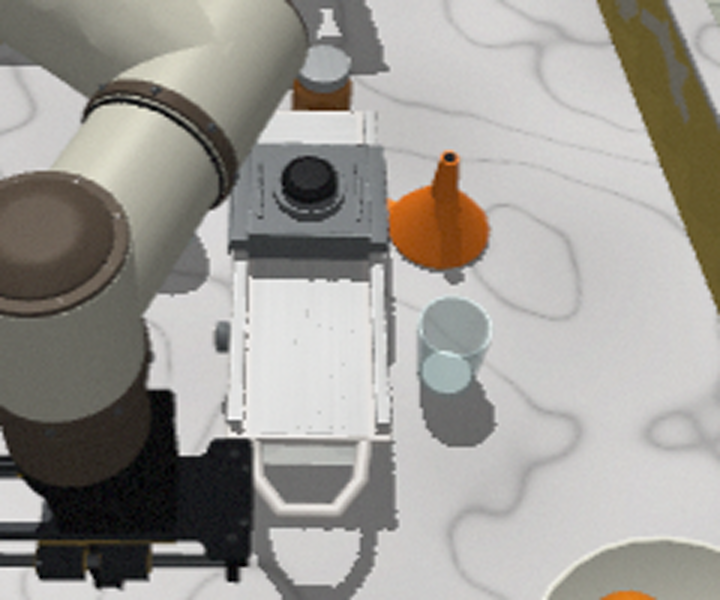

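View pics/t11.png

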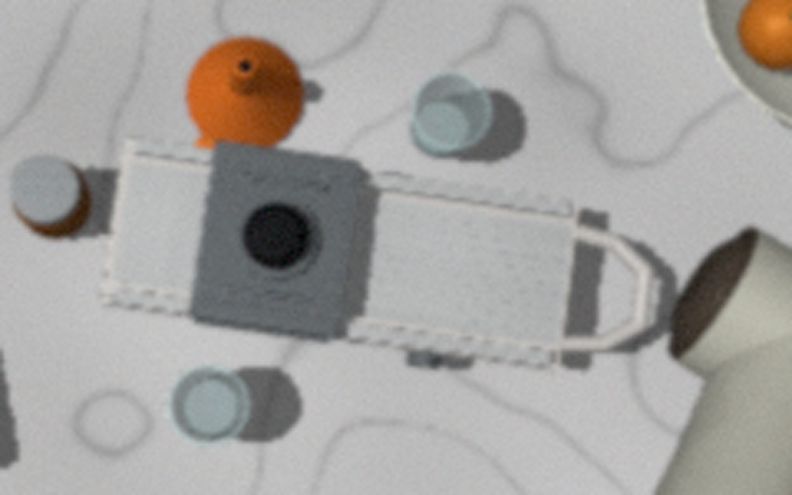

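The knob now sits low in its collar at (309,180) in s11. The guard's corners in t11 are where they were in t9, and the tumblers, funnel and jar haven't moved. Handing in after one last numeric check.

```bash
python3 - <<'E'
from h import *
from station import finish_job
T=lambda u,v:(230+(u+.5)/3.3-.5,160+(v+.5)/3.3-.5); S=lambda u,v:(220+(u+.5)/3-.5,180+(v+.5)/3-.5)
print('knob',tri(S(309,175),T(276,236)))
q=onz('side',S(315,257),.084); print('joint',(q-o)@u+.145)
a=cv2.imread('pics/top0.png').astype(int);b=cv2.imread('pics/top11.png').astype(int)
d=np.abs(a-b).max(2)
for n,(x,y) in dict(funnel=(304,186),tA=(366,195),tB=(293,282),jar=(245,219),spoon=(160,325),shaker=(470,285),cup=(125,232)).items(): print(n,np.median(d[y-12:y+12,x-12:x+12]))
print(finish_job())
E
```

```text
knob (array([0.54982605, 0.01682114, 0.13583642]), np.float64(0.002423949242716055))
joint 0.1343542700611063
funnel 6.0
tA 6.0
tB 6.0
jar 6.0
spoon 4.0
shaker 26.0
cup 5.0
the job is handed in; nothing more can be done
None
```

I pushed the guard into the park notch with shut fingertips, then pressed the knob down to its stop. The job was handed in at about 19.5 s of the 48 s allowed.

**Guard:** The push rose to about 10 N at the catch, then ebbed to 0 as the guard snapped forward. The picture estimates of its travel were 0.1255 and 0.128 (top view) and 0.1307 and 0.134 (side view). They scatter around the 0.130 notch by a few mm. The guard's corners in the top view were the same before and after the press.

**Knob:** I pressed it only after the guard was parked. It moved at about 4 N and stopped hard, with about 19 N upward on the tool at the end. Its top then measured 135.8 mm above the marble, against 136 mm for fully down.

**What disagreed:**
- **Height offset:** The reported tool position did not match the cameras. The fingertip was really about 26 mm higher, 11 mm further back and 5 mm to the side.
- **Effect:** Because of this, my first push passed over the guard's wall without touching it. I then touched the bare deck lightly, at about 11 N, to measure the offset and corrected every later move.

**Bystanders:** The funnel, both tumblers, jar, spoon and cup look unchanged in the top view. The shaker's patch did change between the first and last pictures. That may be the parked arm or its shadow covering it, but I did not confirm this separately.

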